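# Teach the lane barrier's half-open position

### The arm

A 6-joint arm with a two-finger parallel gripper is mounted at the origin on the work surface. World frame = base frame: x ahead of the robot, y to its left, z up, the work surface at z = 0. Lengths are in m, angles in rad, forces in N, time in s.
With the tool pointing down it reaches from about 0.3 to 0.85 m from the base axis. Payload 4.2 kg.
Tool frame: the origin (TCP) lies midway between the tips of the shut fingers; the grasp point (between the pads) lies 19 mm behind it; z points along the fingers, y is the line along which they close (so a half turn about z gives the same grasp; the last joint's range is limited). The gripper opens to 91 mm and grips with 3 to 60 N. Pads are 32 mm wide; open, the fingers measure 118 mm over their backs; the gripper's body (76 mm by 178 mm) begins 60 mm behind the grasp point.
Start: joints at [1.143, 0.32, 1.565, -0, 1.257, -0.02], TCP at [0.228, 0.528, 0.177] pointing down, gripper open.
Joint ranges: [-3.11, 3.11], [-0.84, 2.01], [0.21, 2.61], [-1.34, 4.49], [0.05, 2.63], [-2.56, 2.56]. Speed limits (rad/s): [2.57, 2.57, 3.14, 3.14, 3.14, 3.14].

### API

Orientations are given as a unit quaternion [w, x, y, z].
In Python, from plant import r, read_camera, calibration gives the robot as it stands. The module is installed in compiled form; this text tells all that it offers.
- The arm moves only by the tool drive_tool, never from a script. Its argument "moves" is a list of rows, each a list of 5 numbers: the opening, from 0 (shut) to 1 (fully open), then the shift along the tool's x, y, z as a fraction of full scale, then the turn about the tool's z as a fraction of full scale. A call has 1 to 10 rows; each row is the pose to reach, as a shift and turn from the pose commanded when the call began, along the tool's axes at that moment, turning the shorter way round; what a row does not reach only later rows make up. Full scale, the value 1, is 150 mm for a shift and 180 degrees for a turn. A row lasts 1/8 s, in which the tool goes at most 62.5 mm and 10.7 degrees, less where a joint would pass 70% of its speed; a pose out of reach is approached as far as the arm can. A call with a number of a shift or a turn outside -1 to 1 is refused whole. A call with a gripper value outside its range is refused whole. The fingers move at their own pace and stop on an object; the grip force is fixed at half the most. Time passes only in rows, so rows that repeat a pose let the fingers close. It gives the time, the measured TCP pose, the force, the opening and the grip force at its end, in the units of the state.
- r.sense(): the state, without advancing time (a new reading comes with each control period).
- read_camera(name): name is "scene" or "top" or "wrist"; returns (picture, depth): 420x560x3 uint8, blue, green, red; 420x560 float32, m along the optical axis (not along the pixel's ray), 0 where there is no reading.
- calibration(name): a dict with "vertical_fov" (degrees; the focal length in pixels is half the picture's height over the tangent of half this angle, whatever the lens; pixels are square), "cx", "cy" (the principal point, pixels), "rvec" (rotation vector, rad) and "tvec" (3), from world to camera coordinates, as OpenCV has them. Camera axes: x right, y down, z forward; pixel columns grow to the right and rows downward; lengths in m; the calibration is good to about 2 mm. A picture is of the moment at which its call begins: read the wrist's pose just before it. calibration takes no time and is no camera call; for the wrist camera it gives the pose at the moment of the call.
- r.job_done(): hands the job in; it is judged then, once.
The state is a dict: "clock": time; "joint_pos": joint angles; "qd": joint speeds; "joint_efforts": joint torques, N m; "ee_pos": TCP position; "tool_rot": TCP orientation; "wrist_force": force on the tool from outside, world axes, zero at the start; "ft_torque": the same for the moment, N m; "gripper_width": opening from 0.0 (shut) to 1.0 (fully open); "grip_force": force on a finger pad.
Only numpy, scipy, OpenCV 4.12 (cv2) and the standard library are available. Lean on these libraries where they do the work, as an engineer would, in place of code of your own. Each camera call takes 0.05 s, during which the arm holds its last target. There are 200 camera calls.

### The job

The toll lane's barrier balance unit lies tipped over on its right-hand stop (left and right as the robot sees it). Using only its black sprung hand lever, bring the red pointer in front of the green flag and keep the tip within the flag's width for five seconds without a break, so that the angle sensor can learn the half-open position; then lay the beam over softly on its left-hand stop and let go. Do not touch the beam or shift the flag, and leave the ticket box, the card stack and the mug where they are.

Things in the scene. Friction and masses are not known exactly. Their poses are not given: they have to be found in the camera images.
- unit: Barrier balance unit, fixed to the desk: grey base plate 170 x 260 x 16 mm with two yellow bearing posts 145 mm high and a white arched dial on its far (+x) side. Origin: centre of the plate's underside; z up. Its x axis (along the shaft, away from the robot, dial side) is turned by a yaw of up to 0.3 rad from world x; its y axis points to the unit's left.
- shaft (a point): Centre of the horizontal shaft, 130 mm above the unit's origin; the shaft runs along the unit's x axis. Beam, lever and flag all turn about it. Axes as the unit's.
- beam (a joint): Absolute angle of the balance beam (rad): 0 = level, pointer straight up; positive = tipped to the unit's left (+y), left drum down, pointer leaning to +y. Stops at -0.4 (start, right-hand stop) and +0.4 (left-hand stop). With the lever held still the beam topples either way with a time constant of 0.5 to 0.7 s; let go it slams. It must meet a stop slower than 0.6 rad/s.
- beam_mid (a point): Middle of the beam, do not touch: striped red-white bar 280 x 30 mm on the shaft, steel drums of 60 mm diameter 155 mm either side, red pointer. Point 18 mm above the shaft axis, y to the left drum, z along the pointer. Top-heavy: gravity tips it with 0.36 N m per rad off level; inertia 0.038 kg m2 (1.75 kg; hidden, scales all by 0.9 to 1.15). Bearing damping 0.015 N m s/rad.
- pointer_tip (a point): Tip of the red pointer, 135 mm from the shaft axis and 62 mm from the shaft centre towards the dial.
- lever (a joint): Angle of the hand lever relative to the beam (rad), positive to the unit's left; limits -0.95 and 0.95. A torsion spring of 0.25 N m/rad nominal (damping 0.018 N m s/rad) joins lever and beam: the beam is pushed by 0.25 x this angle, in its sense. 0 = relaxed; let go, the lever (70 g) sags 0.1 rad to the side it leans to. Lean of the lever from upright = beam + lever.
- grip (a point): Where to hold the lever: middle of its round black grip bar, 22 mm diameter, 75 mm long, parallel to the shaft, pointing from the flat steel lever plate towards the robot. It lies 130 mm from the shaft axis (above it when upright) and 105 mm from the shaft centre towards the robot. The bar can turn between the fingers. The plate starts 42 mm from here on the dial side. z along the lever.
- flag (a joint): Angle of the green flag on the dial (rad), same zero and sense as beam; the reading to set: beam should equal it, within 0.1 rad. Set differently each time (-0.12 to 0.12), stiff.
- flag_mid (a point): Middle of the green flag in the plane of the pointer, 135 mm from the shaft axis. The flag is 27 mm wide, 30 mm high: the tip is within it up to 0.1 rad either side.
- ticket_box: Brushed metal waste-ticket box, 130 x 190 x 170 mm, loose, on the left. Origin: centre of underside. Bystander.
- cards: Stack of pale green toll cards, 60 x 92 x 42 mm, loose, on the right. Origin: centre of underside. Bystander.
- mug: White mug, 80 mm wide and 90 mm high, loose, on the right. Origin: centre of underside. Bystander.

How it is judged:
By the outcome, as a careful person would: the job done as asked, in the order asked, and still so for the second after the job is handed in, with the robot touching nothing.
It also fails if it takes over 64 s, if anything falls off the work surface, if the arm or the gripper's body presses on something with over 40 N, if the wrist force passes 120 N, or if a joint passes its speed limit or range.

## Working session

There is one attempt and no reset: what is moved stays moved. The work goes in short steps, Python scripts to look and compute and a tool call to move; the robot and the scene stay as the last step left them, time stands still between calls to the robot, and variables do not carry over. Pictures are saved under pics/ and viewed, at most 10 in all, crops included, and the job is handed in when it is done.

Besides the shell and the picture viewer there is one more tool, called after "Emit:" in YAML: its name, and indented under it one key for each argument. drive_tool: Moves the arm, as the interface text tells. Shift numbers are shares of 150 mm and turn numbers shares of 180 degrees, none past 1 either way. Its arguments: {"type":"object","properties":{"moves":{"type":"array","items":{"type":"array","items":{"type":"number","minimum":-1,"maximum":1}}}},"required":["moves"]}

```bash
mkdir -p pics
cat > h.py <<'E'
import numpy as np, cv2
from scipy.spatial.transform import Rotation as R
from plant import r, read_camera, calibration
def cal(n):
    c=calibration(n); f=210/np.tan(np.radians(c["vertical_fov"])/2)
    return f,c["cx"],c["cy"],cv2.Rodrigues(np.array(c["rvec"],float))[0],np.array(c["tvec"],float).ravel()
def cloud(n,depth):
    f,cx,cy,Rm,t=cal(n); v,u=np.mgrid[:420,:560]
    P=np.stack([(u-cx)/f*depth,(v-cy)/f*depth,depth],-1)
    return (P-t)@Rm
def proj(n,p):
    f,cx,cy,Rm,t=cal(n); q=np.asarray(p)@Rm.T+t
    return np.stack([q[...,0]/q[...,2]*f+cx,q[...,1]/q[...,2]*f+cy],-1)
E
python3 - <<'E'
from h import *
print(r.sense()); 
for n in("scene","top"):
    c=calibration(n); print(c); p,d=read_camera(n); cv2.imwrite(f"pics/{n}0.png",p); np.savez(f"{n}0.npz",p=p,d=d)
E
```

```text
{'clock': 0.0, 'joint_pos': array([ 1.14300620e+00,  3.20302130e-01,  1.56568947e+00, -1.56902795e-05,
        1.25739453e+00, -2.00126639e-02]), 'qd': array([ 0.00034759,  0.00035714,  0.00072072, -0.00089067,  0.00067567,
        0.0001805 ]), 'joint_efforts': array([ 3.78230188e-04, -4.12463307e+01, -2.31979269e+01,  7.27508054e-02,
        4.56269877e-02, -1.33618942e-04]), 'ee_pos': array([0.22779879, 0.5273213 , 0.17601042]), 'tool_rot': array([-1.91833567e-04,  2.02476576e-01,  9.79286696e-01, -8.76013683e-04]), 'wrist_force': array([-0.48180459,  0.15455675,  0.66171785]), 'ft_torque': array([-0.03479793,  0.01799232,  0.03195995]), 'grip_force': 0.0, 'gripper_width': 0.9974495457979676}
{'vertical_fov': 45.40308976811722, 'cx': 277.4951550231458, 'cy': 212.96299853270003, 'rvec': array([ 2.16929959,  1.08319789, -0.46148917]), 'tvec': array([-0.33600026, -0.22331418,  1.72348197])}
{'vertical_fov': 52.79924893849833, 'cx': 284.62314525377366, 'cy': 209.96854363918484, 'rvec': array([ 2.16114087, -2.10238189,  0.16058864]), 'tvec': array([0.01982155, 0.56854739, 1.44536913])}
```

View pics/scene0.png

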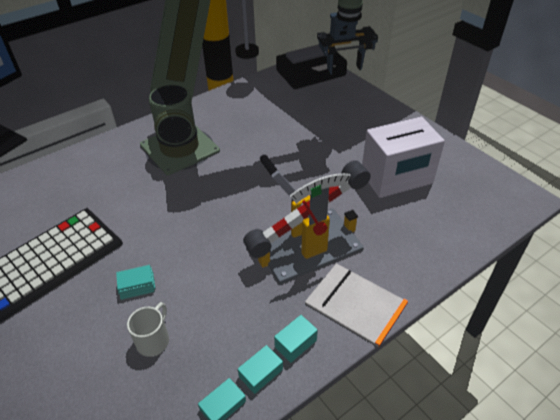

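View pics/top0.png

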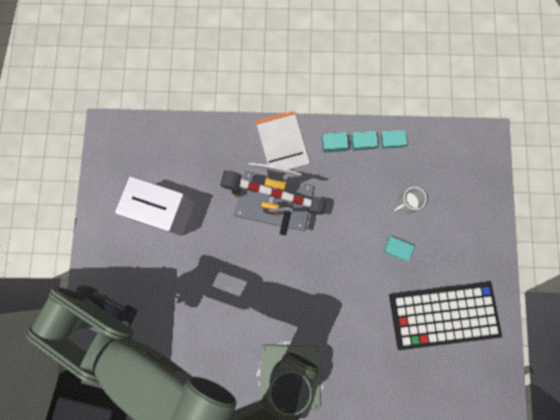

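The scene camera looks from the far side: the unit is near (310,220), with the flag at (318,195). In the top view (up = +x) the plate is near (275,200) and the black grip near (286,222). Next I'll use the depth clouds.

Run:
```python
from h import *
T=np.load("top0.npz");S=np.load("scene0.npz")
Ct=cloud("top",T["d"]);Cs=cloud("scene",S["d"])
def st(n,m,C):
    P=C[m]; print(n,len(P),P.mean(0).round(4) if len(P) else '',P.min(0).round(3) if len(P) else '',P.max(0).round(3) if len(P) else '')
print("desk",np.median(Ct[300:330,330:380,2]),np.median(Cs[330:380,60:100,2]))
box=np.zeros((420,560),bool);box[150:245,215:340]=1
m=box&(Ct[...,2]>.009)&(Ct[...,2]<.024);st("plate",m,Ct)
P=Ct[m][:,:2]; rc=cv2.minAreaRect(P.astype(np.float32));print(rc)
P2=Cs[(np.abs(Cs[...,2]-.016)<.007)]; c=Ct[m].mean(0)
P2=P2[np.linalg.norm(P2[:,:2]-c[:2],axis=1)<.2]; print(len(P2),cv2.minAreaRect(P2[:,:2].astype(np.float32)))
al=np.vstack([P,P2[:,:2]]);print("joint",cv2.minAreaRect(al.astype(np.float32)))
for n,I,C in(("top",T["p"],Ct),("scene",S["p"],Cs)):
    b,g,rr=[I[...,i].astype(int) for i in range(3)]
    near=(np.linalg.norm(C[...,:2]-c[:2],axis=-1)<.25)&(C[...,2]>.05)
    st(n+" green",near&(g>rr+25)&(g>b+20),C)
    st(n+" red",near&(rr>g+50)&(rr>b+50),C)
    blk=near&(rr<45)&(g<45)&(b<45)
    k,l,s,ce=cv2.connectedComponentsWithStats(blk.astype(np.uint8))
    for i in range(1,k):
        if s[i,4]>25: print(ce[i].round(),end=" ");st(n+" blk",l==i,C)
a=cv2.resize(T["p"][150:245,215:340],None,fx=6,fy=6,interpolation=2)[:600]
a=cv2.resize(a,(400,304));b=cv2.resize(S["p"][145:290,230:400],(400,341),interpolation=2)
cv2.imwrite("pics/c1.png",np.hstack([np.vstack([a,np.zeros((37,400,3),np.uint8)]),b]))
```

```text
desk -0.0012026195936387586 0.001598432336388127
plate 2264 [0.6208 0.0741 0.0151] [ 0.454 -0.158  0.009] [0.803 0.29  0.024]
((0.6362918615341187, 0.054021239280700684), (0.3319673240184784, 0.4595932066440582), 6.6214447021484375)
3850 ((0.6605700850486755, 0.055455148220062256), (0.2942046523094177, 0.3114779591560364), 71.44567108154297)
joint ((0.6464358568191528, 0.0551987886428833), (0.3523915708065033, 0.4595932066440582), 6.6214447021484375)
top green 0   
top red 224 [0.6054 0.0662 0.1594] [ 0.58  -0.026  0.112] [0.632 0.154 0.2  ]
scene green 85 [0.6603 0.0478 0.2672] [0.657 0.033 0.251] [0.664 0.061 0.283]
scene red 460 [0.63   0.0462 0.1576] [ 0.561 -0.03   0.1  ] [0.675 0.148 0.259]
[268. 164.] scene blk 147 [0.4996 0.0238 0.2519] [0.466 0.011 0.239] [0.534 0.038 0.257]
[359. 180.] scene blk 231 [0.6554 0.1981 0.212 ] [0.639 0.171 0.184] [0.663 0.227 0.238]
[350. 215.] scene blk 74 [0.6362 0.2013 0.0654] [0.62  0.187 0.056] [0.65  0.217 0.071]
[259. 249.] scene blk 234 [ 0.6001 -0.084   0.0923] [ 0.555 -0.108  0.064] [ 0.612 -0.055  0.116]
```

View pics/c1.png

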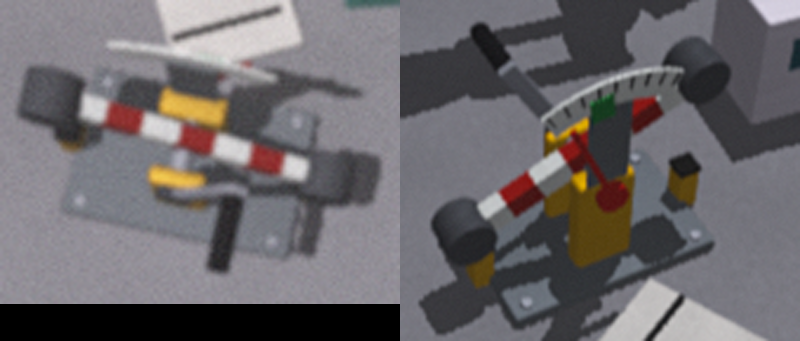

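The left crop shows the plate corners, the grip sticking out towards the robot (right half of the plate) and the beam with its left drum up. The right crop shows the green flag near the dial centre, with the pointer leaning to the unit's right. Next I'll fit the unit pose from the plate corners.

```bash
cat >> h.py <<'E'
def toplane(n,uv,z):
    f,cx,cy,Rm,t=cal(n); uv=np.atleast_2d(uv); d=np.c_[(uv[:,0]-cx)/f,(uv[:,1]-cy)/f,np.ones(len(uv))]@Rm
    o=-Rm.T@t; return o+d*((z-o[2])/d[:,2])[:,None]
E
python3 - <<'E'
from h import *
from scipy.optimize import least_squares
S=np.load("scene0.npz");T=np.load("top0.npz")
uv=np.array([[62,212],[288,258],[318,112],[95,70]])/3.2+[215,150]
W=toplane("top",uv,.016)[:,:2]; print(W.round(4))
L=np.array([[-.085,.13],[-.085,-.13],[.085,-.13],[.085,.13]])
def f(q): c,s=np.cos(q[2]),np.sin(q[2]); return (L@np.array([[c,s],[-s,c]])+q[:2]-W).ravel()
o=least_squares(f,[.6,.05,-.2]);print("corners",o.x,(o.fun*1000).round(1))
# scene corners
uv2=np.array([[520,325],[715,240]])
uv2=(uv2-[400,0])/(400/170)+[230,145]; print("scene near corners",toplane("scene",uv2,.016).round(4))
x,y,a=o.x; M=np.array([[np.cos(a),-np.sin(a),0],[np.sin(a),np.cos(a),0],[0,0,1]]);org=np.array([x,y,.13])
for n,p in dict(flag=[.6603,.0478,.2672],drumL=[.6554,.1981,.212],drumR=[.6001,-.084,.0923],gripc=[.4996,.0238,.2519]).items():
    l=M.T@(np.array(p)-org);print(n,l.round(4),"ang(+left)",np.arctan2(l[1],l[2]).round(3),np.hypot(l[1],l[2]).round(3))
g=cloud("scene",S["d"]);b=S["p"].astype(int)
m=(b.max(-1)<45)&(np.linalg.norm(g[...,:2]-[.5,.024],axis=-1)<.06)&(g[...,2]>.2)
P=g[m];c=P.mean(0);print("grip axis",np.linalg.svd(P-c)[2][0])
# predicted pixels, lever lean guess
for lean in(-.3,-.4,-.5,-.6):
    G=[org+M@np.array([xx,.13*np.sin(lean),.13*np.cos(lean)]) for xx in(-.1425,-.0675)]
    print(lean,G[0].round(3),proj("top",G).round(1).tolist(),proj("scene",G).round(1).tolist())
# observed ends of grip in top
gt=T["p"].max(-1); m=(gt<50);m[:205]=0;m[240:]=0;m[:,:270]=0;m[:,300:]=0
v,u=np.nonzero(m);print("top grip px",u.min(),u.max(),v.min(),v.max(),u[v>=v.max()-1].mean(),u[v<=v.min()+1].mean())
E
```

```text
[[ 0.545   0.2157]
 [ 0.5    -0.0389]
 [ 0.6674 -0.0695]
 [ 0.7098  0.1858]]
corners [ 0.60555596  0.07328916 -0.17286398] [-0.8  0.2 -0.5 -1.3 -0.5  0.1  1.8  0.9]
scene near corners [[ 0.6756 -0.0701  0.016 ]
 [ 0.7163  0.184   0.016 ]]
flag [ 0.0583 -0.0157  0.1372] ang(+left) -0.114 0.138
drumL [0.0276 0.1315 0.082 ] ang(+left) 1.013 0.155
drumR [ 0.0217 -0.1559 -0.0377] ang(+left) -1.808 0.16
gripc [-0.0959 -0.067   0.1219] ang(+left) -0.502 0.139
grip axis [ 0.9835476  -0.18016731  0.01318554]
-0.3 [0.459 0.06  0.254] [[274.8, 234.5], [279.8, 210.3]] [[269.8, 149.7], [282.9, 166.4]]
-0.4 [0.456 0.048 0.25 ] [[278.8, 235.5], [283.8, 211.3]] [[265.6, 152.5], [278.6, 169.3]]
-0.5 [0.454 0.036 0.244] [[282.7, 236.4], [287.6, 212.4]] [[261.6, 155.5], [274.4, 172.4]]
-0.6 [0.453 0.025 0.237] [[286.3, 237.4], [291.1, 213.4]] [[257.9, 158.8], [270.6, 175.8]]
top grip px 281 289 212 233 283.0 286.75
```

Unit origin ≈ (0.606, 0.073), yaw −0.173. The lever leans about −0.5 and the flag is near −0.11. I'll raise the arm, turn the tool to line up with the unit, and swing over.

Emit:
drive_tool:
  moves:
    - [1,0,0,-0.4,0]
    - [1,0,0,-0.9,-0.04]
    - [1,-0.33,-0.26,-0.9,-0.075]
    - [1,-0.66,-0.52,-0.9,-0.075]
    - [1,-0.99,-0.78,-0.9,-0.075]
    - [1,-0.99,-0.78,-0.9,-0.075]

```text
clock: 0.85
ee_pos: [0.3192, 0.3585, 0.3121]
tool_rot: [0.0, 0.089, 0.996, -0.0]
wrist_force: [0.1, 0.5, 1.0]
gripper_width: 1.001
grip_force: 0.0
```

```bash
cat >> h.py <<'E'
A=-.1729; M=np.array([[np.cos(A),-np.sin(A),0],[np.sin(A),np.cos(A),0],[0,0,1]]); ORG=np.array([.6056,.0733,.13])
def unit(p): return (np.asarray(p)-ORG)@M
def grip(L): return ORG+M@np.array([-.105,.13*np.sin(L),.13*np.cos(L)])
def tool(): s=r.sense(); q=s["tool_rot"]; return s,R.from_quat([q[1],q[2],q[3],q[0]]).as_matrix()
def beam(show=False):
    clk=r.sense()["clock"]; I,D=read_camera("scene"); C=unit(cloud("scene",D)); y,z,x=C[...,1],C[...,2],C[...,0]
    b,g,rr=[I[...,i].astype(int) for i in range(3)]; rad=np.hypot(y,z)
    dk=(I.max(-1)<60)&(abs(x)<.04)&(rad>.12)&(rad<.195)&(abs(y)>.09)&(z>-.085)&(z<.13)
    l=C[dk&(y>0)];q=C[dk&(y<0)]; a1=np.nan
    if len(l)>60 and len(q)>60: e=l.mean(0)-q.mean(0); a1=-np.arctan2(e[2],e[1])
    pt=(rr>g+40)&(rr>b+40)&(x>.045)&(x<.085)&(rad>.04)&(rad<.15)&(z>0)
    p=C[pt].mean(0) if pt.sum() else np.full(3,np.nan); a2=np.arctan2(p[1],p[2])
    gr=(g>rr+25)&(g>b+20)&(x>.03)&(x<.09)&(z>.09)&(rad<.18); f=C[gr].mean(0) if gr.sum() else np.full(3,np.nan)
    return clk,a1,a2,np.arctan2(f[1],f[2]),(len(l),len(q),pt.sum(),gr.sum()),I
E
python3 - <<'E'
from h import *
for i in range(3): print(np.round(beam()[:4],4),)
x=beam();print(x[:5])
s,Q=tool();print(s["ee_pos"],Q.round(3).tolist()); t=grip(-.5);print(t,"to tool axes /150mm at grasp:",(Q.T@(t+[0,0,-.019]-s["ee_pos"])/.15).round(3), "yaw err deg",np.degrees(np.arctan2(np.cos(A),-np.sin(A))-np.arctan2(Q[1,1],Q[0,1])))
E
```

```text
[ 0.85   -0.2991 -0.3998 -0.1156]
[ 0.9    -0.2999 -0.3993 -0.1141]
[ 0.95   -0.2969 -0.399  -0.1149]
(1.0, np.float64(-0.3031693713279339), np.float64(-0.39966919724956596), np.float64(-0.11468181172217404), (413, 334, np.int64(71), np.int64(83)))
[0.31750908 0.36241554 0.31155953] [[-0.985, 0.17, -0.001], [0.17, 0.985, 0.0], [0.001, 0.0, -1.0]]
[0.49144311 0.02996813 0.24408573] to tool axes /150mm at grasp: [-1.521 -1.986  0.575] yaw err deg -0.09134860120468595
```

The pointer reading is −0.3995 (true −0.4) with about 1 mrad noise, and the flag is at −0.115. I'll move on to above the grip.

Emit:
drive_tool:
  moves:
    - [1,-0.25,-0.33,0,0]
    - [1,-0.5,-0.66,0,0]
    - [1,-0.76,-0.99,0,0]

```text
clock: 1.42
ee_pos: [0.405, 0.1963, 0.3116]
tool_rot: [-0.0, 0.084, 0.996, 0.0]
wrist_force: [1.3, 0.2, -0.1]
gripper_width: 0.999
grip_force: 0.0
```

Emit:
drive_tool:
  moves:
    - [1,-0.25,-0.33,0,0]
    - [1,-0.5,-0.66,0,0]
    - [1,-0.76,-0.99,0,0]
    - [1,-0.76,-0.99,0,0]
    - [1,-0.76,-0.99,0,0]

```text
clock: 2.05
ee_pos: [0.4915, 0.0317, 0.3113]
tool_rot: [-0.001, 0.085, 0.996, 0.0]
wrist_force: [-0.5, 0.2, 0.5]
gripper_width: 1.0
grip_force: 0.0
```

Run:
```python
from h import *
s,Q=tool();t=grip(-.5);print(s["clock"],s["ee_pos"],(Q.T@(t+[0,0,-.019]-s["ee_pos"])/.15).round(3))
p,d=read_camera("wrist");print(proj("wrist",np.array([grip(-.5)-M@[.0375,0,0],grip(-.5)+M@[.0375,0,0]])))
cv2.imwrite("pics/w1.png",p)
C=unit(cloud("wrist",d)); m=(p.max(-1)<60)&(C[...,2]>.07)&(C[...,2]<.14)&(abs(C[...,0]+.1)<.07)&(abs(C[...,1]+.06)<.05)
P=C[m];print(len(P),P.min(0),P.max(0),np.median(P,0))
```

```text
2.05 [0.49148399 0.03168414 0.31134887] [-0.003 -0.012  0.575]
[[281.64087615 166.5621438 ]
 [281.44100378 256.86410398]]
2373 [-0.13817226 -0.07425846  0.11141262] [-0.06361101 -0.05252917  0.12724381] [-0.10307904 -0.06346516  0.12304757]
```

View pics/w1.png

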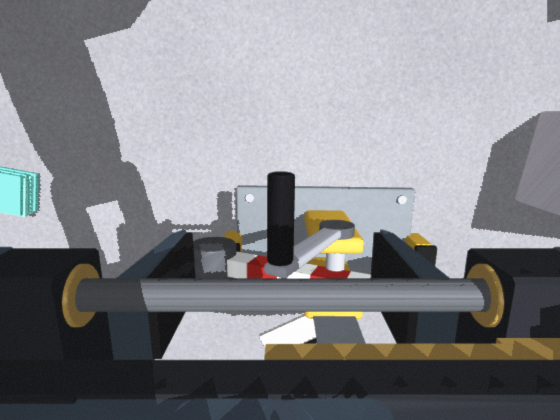

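The wrist view shows the black grip bar at column 281, rows 172–262, centred between the fingers. I'll descend and close.

Emit:
drive_tool:
  moves:
    - [1,0,-0.01,0.25,0]
    - [1,0,-0.01,0.45,0]
    - [1,0,-0.01,0.57,0]
    - [1,0,-0.01,0.57,0]
    - [0,0,-0.01,0.57,0]
    - [0,0,-0.01,0.57,0]
    - [0,0,-0.01,0.57,0]
    - [0,0,-0.01,0.57,0]
    - [0,0,-0.01,0.57,0]

```text
clock: 3.22
ee_pos: [0.4912, 0.0288, 0.2264]
tool_rot: [0.0, 0.086, 0.996, 0.0]
wrist_force: [-1.0, 0.7, 0.1]
gripper_width: 0.48
grip_force: 0.0
```

Run:
```python
from h import *
s,Q=tool();u=unit(s["ee_pos"]+[0,0,.019]);print(s["clock"],s["ee_pos"],u,"L",np.arctan2(u[1],u[2]),np.hypot(u[1],u[2]),s["gripper_width"],s["grip_force"],s["wrist_force"])
x=beam();print(np.round(x[:4],4))
```

```text
3.225 [0.49121169 0.02876258 0.22642125] [-0.10502057 -0.06355271  0.11542125] L -0.5033155068102247 0.13176119622178764 0.48031595031828567 0.0 [-0.96228339  0.72618641  0.14872405]
[ 3.225  -0.2697 -0.3987 -0.1155]
```

Emit:
drive_tool:
  moves:
    - [0,0,0,0,0]
    - [0,0,0,0,0]
    - [0,0,0,0,0]
    - [0,0,0,0,0]
    - [0,0,0,0,0]

```text
clock: 3.9
ee_pos: [0.4912, 0.0289, 0.2263]
tool_rot: [-0.0, 0.086, 0.996, 0.0]
wrist_force: [-0.2, 0.6, 0.5]
gripper_width: 0.006
grip_force: 0.0
```

```bash
cat > ctl.py <<'E'
# usage: ctl.py n_rows frames target [ramp speed]   plans n_rows rows; log in st.json
import sys,json
from h import *
from scipy.optimize import least_squares
n,fr=int(sys.argv[1]),int(sys.argv[2]); tgt=float(sys.argv[3]); vmax=float(sys.argv[4]) if len(sys.argv)>4 else .35
S=json.load(open("st.json")); dt=.0125
now=r.sense()["clock"]
if S["pend"]:
    t0=S["pt"]; S["cmd"].append([t0,S["cmd"][-1][1]])
    for i,L in enumerate(S["pend"]): S["cmd"].append([t0+.125*(i+1),L])
    if abs(t0+.125*len(S["pend"])-now)>.03: print("CLOCK MISMATCH",t0,now)
for i in range(fr):
    x=beam(); S["meas"].append([x[0],float(x[2])])
now=r.sense()["clock"]; c=np.array(S["cmd"]); m=np.array(S["meas"])
def sim(b,v,Ls,s,d,free=False):
    out=[(b,v)]
    for L in Ls:
        a=(.36*s*np.sin(b)+.25*(L-b)+d-.015*v-.018*v)/(.038*s)
        v+=a*dt; b+=v*dt
        if b<-.4 and not free: b=-.4; v=max(v,0)
        if b>.4 and not free: b=.4; v=min(v,0)
        out.append((b,v))
    return np.array(out)
w=m[m[:,0]>now-S.get("win",1.6)]; ts=np.arange(w[0,0],now+1e-6,dt); Lh=np.interp(ts,c[:,0],c[:,1])
def res(q):
    o=sim(q[0],q[1],Lh,q[2],q[3]); p=np.interp(w[:,0],ts,o[:len(ts),0])
    return np.r_[(p-w[:,1])/.002,(q[2]-S["s"])/S["ss"],(q[3]-S["d"])/S["sd"],q[1]/1.5]
q=least_squares(res,[w[0,1],0,S["s"],S["d"]]).x
o=sim(q[0],q[1],Lh,q[2],q[3]); k=int(round((now-ts[0])/dt)); b,v=o[min(k,len(o)-1)]
s,d=q[2],q[3]
_s,Q=tool();u=unit(_s["ee_pos"]+[0,0,.019])
print(f"t {now:.2f} meas {m[-fr:,1].round(4)} b {b:.4f} v {v:.3f} s {s:.3f} d {d:.4f} rms {np.std(res(q)[:len(w)])*.002:.4f} Lcmd {c[-1,1]:.3f} Lmeas {np.arctan2(u[1],u[2]):.3f} r {np.hypot(u[1],u[2]):.4f}")
if abs(b)<.38: S["s"],S["d"]=.5*S["s"]+.5*s,.5*S["d"]+.5*d
N=12; L0=c[-1,1]; row=int(.125/dt+.5); pause=int(.05*fr/dt+.5)
def traj(x):
    out=[];p=L0
    for i,L in enumerate(x):
        out+=list(p+(L-p)*np.arange(1,row+1)/row); p=L
        if (i+1)%n==0: out+=[L]*pause
    return out
T=np.arange(len(traj(np.zeros(N)))+1)*dt
ref=b+np.clip(tgt-b,-vmax*T,vmax*T)
def cost(x):
    o=sim(b,v,traj(x),s,d,free=True); leq=o[-1,0]-(.36*s*np.sin(o[-1,0])+d)/.25
    return np.r_[(o[1:,0]-ref[1:])/.02*.3,np.diff(np.r_[L0,x])/.08,(o[-1,0]-ref[-1])/.01,o[-1,1]/.03,(x[-1]-leq)/.03]
x=least_squares(cost,np.full(N,L0),bounds=(-.9,.9)).x[:n]
rows=[];p=[]
for L in x:
    y=round(.13*(np.sin(L)-np.sin(L0))/.15/.005)*.005; Lr=np.arcsin(np.sin(L0)+y*.15/.13)
    z=round(-.13*(np.cos(Lr)-np.cos(L0))/.15/.005)*.005; rows.append([0,0,round(y,3),round(z,3),0]); p.append(float(Lr))
o=sim(b,v,traj(np.r_[p]),s,d); print("pred end",o[-1].round(3),"L",np.round(p,3)); print(rows)
S["pend"]=p; S["pt"]=now; json.dump(S,open("st.json","w"))
E
python3 - <<'E'
from h import *; import json
s,Q=tool();u=unit(s["ee_pos"]+[0,0,.019]);L=float(np.arctan2(u[1],u[2]));print(s["clock"],u,L,s["gripper_width"],s["grip_force"],s["wrist_force"])
json.dump(dict(cmd=[[s["clock"]-1,L]],meas=[],pend=[],pt=0,s=1.02,ss=.07,d=0.,sd=.01),open("st.json","w"))
for Lt in(-.35,-.2,-.05,.1,.2,.3): print(Lt,.13*(np.sin(Lt)-np.sin(L))/.15,-.13*(np.cos(Lt)-np.cos(L))/.15)
E
```

```text
3.9 [-0.10507541 -0.06344054  0.1153324 ] -0.5028945576296366 0.005558176000904315 0.0 [-0.17681952  0.56585702  0.46419694]
-0.35 0.12052380814790621 -0.054757343562228854
-0.2 0.2455218212535777 -0.09002535989024323
-0.05 0.3743866279080429 -0.10621788477013792
0.1 0.5042242023698817 -0.10297126900212286
0.2 0.5898819946316839 -0.09002535989024323
0.3 0.6738194203824583 -0.06859261633669234
```

The width is 0.006, so the fingers shut without the bar. I'll look.

Run:
```python
from h import *
x=beam();I=x[5];print(x[:4]);W,d=read_camera("wrist")
C=unit(cloud("wrist",d));m=(W.max(-1)<60)&(C[...,2]>.03)&(C[...,2]<.16)&(abs(C[...,0]+.1)<.07)&(abs(C[...,1]+.06)<.09)
print(m.sum(),C[m].min(0),C[m].max(0),np.median(C[m],0))
a=cv2.resize(I[110:250,220:360],(420,420),interpolation=2);cv2.imwrite("pics/c2.png",np.hstack([a,cv2.resize(W,(380,285))[:420] if 0 else cv2.copyMakeBorder(cv2.resize(W,(380,285)),0,135,0,0,0)]))
```

```text
(3.9, np.float64(-0.2699915131876068), np.float64(-0.3987939881618542), np.float64(-0.11594685079520245))
1829 [-0.13814656 -0.07398505  0.10821894] [-0.0638198  -0.05285287  0.15995945] [-0.12692874 -0.06441371  0.12298681]
```

View pics/c2.png

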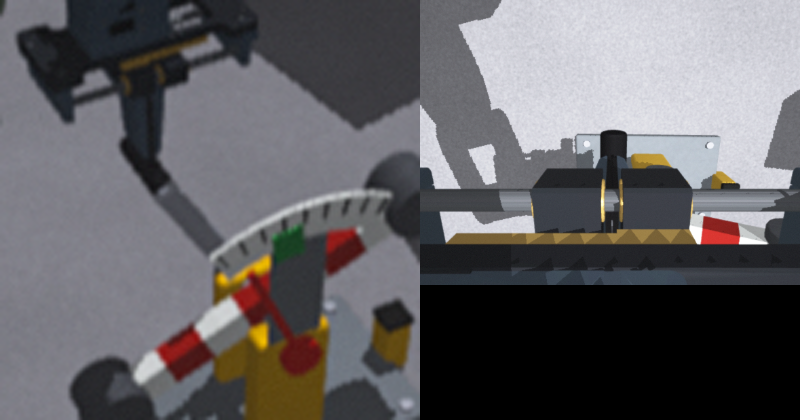

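The fingers look to be right at the bar, but the gap is unclear. I'll probe the wrist depth profile.

Run:
```python
from h import *
s,Q=tool();W,d=read_camera("wrist");C=cloud("wrist",d)
U=unit(C)
for v in range(185,345,8): print(v,[(u,tuple((U[v,u]*1000).round().astype(int))) for u in (270,285,300)])
print(s["clock"],s["gripper_width"],s["grip_force"],s["joint_pos"])
cv2.imwrite("pics/c3.png",cv2.resize(W[170:350,180:400],(800,654),interpolation=2)[:600])
```

```text
185 [(270, (np.int64(-99), np.int64(-80), np.int64(-129))), (285, (np.int64(-99), np.int64(-62), np.int64(-129))), (300, (np.int64(-99), np.int64(-43), np.int64(-130)))]
193 [(270, (np.int64(-137), np.int64(-72), np.int64(110))), (285, (np.int64(-138), np.int64(-63), np.int64(113))), (300, (np.int64(-89), np.int64(-43), np.int64(-130)))]
201 [(270, (np.int64(-135), np.int64(-71), np.int64(120))), (285, (np.int64(-136), np.int64(-63), np.int64(123))), (300, (np.int64(-135), np.int64(-55), np.int64(121)))]
209 [(270, (np.int64(-131), np.int64(-71), np.int64(121))), (285, (np.int64(-132), np.int64(-63), np.int64(124))), (300, (np.int64(-131), np.int64(-55), np.int64(120)))]
217 [(270, (np.int64(-126), np.int64(-71), np.int64(120))), (285, (np.int64(-127), np.int64(-63), np.int64(124))), (300, (np.int64(-126), np.int64(-55), np.int64(119)))]
225 [(270, (np.int64(-122), np.int64(-71), np.int64(120))), (285, (np.int64(-123), np.int64(-63), np.int64(126))), (300, (np.int64(-122), np.int64(-55), np.int64(120)))]
233 [(270, (np.int64(-124), np.int64(-71), np.int64(141))), (285, (np.int64(-122
[... 1726 characters left out ...]
(188))), (300, (np.int64(-136), np.int64(-61), np.int64(236)))]
321 [(270, (np.int64(-132), np.int64(-68), np.int64(232))), (285, (np.int64(-106), np.int64(-64), np.int64(190))), (300, (np.int64(-134), np.int64(-61), np.int64(236)))]
329 [(270, (np.int64(-119), np.int64(-68), np.int64(216))), (285, (np.int64(-103), np.int64(-64), np.int64(190))), (300, (np.int64(-133), np.int64(-61), np.int64(236)))]
337 [(270, (np.int64(-118), np.int64(-68), np.int64(217))), (285, (np.int64(-99), np.int64(-64), np.int64(190))), (300, (np.int64(-130), np.int64(-61), np.int64(235)))]
4.0 0.007087424724051751 0.0 [ 3.52744946e-02  1.58571399e-01  1.65711791e+00  6.09180046e-05
  1.32580607e+00 -1.36330499e+00]
```

View pics/c3.png

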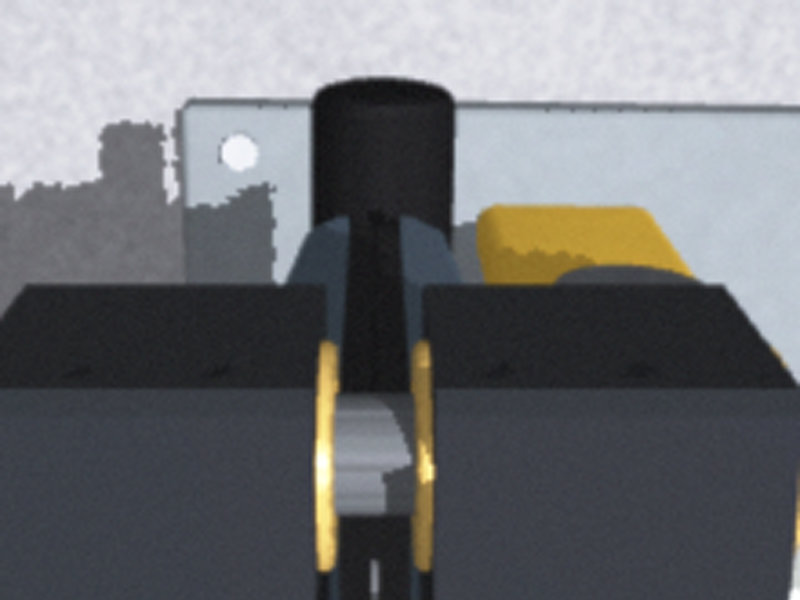

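The fingers seem to end at the bar's top, which disagrees with where the TCP says they are. I'll lift them and measure the real tip height.

Emit:
drive_tool:
  moves:
    - [0,0,0,-0.3,0]
    - [0,0,0,-0.5,0]
    - [0,0,0,-0.5,0]

```text
clock: 4.42
ee_pos: [0.4925, 0.0289, 0.3037]
tool_rot: [0.003, 0.086, 0.996, 0.0]
wrist_force: [-0.2, -0.7, 0.3]
gripper_width: 0.002
grip_force: 0.0
```

Run:
```python
from h import *
s,Q=tool();e=unit(s["ee_pos"]);print(s["clock"],e,s["gripper_width"])
I,D=read_camera("scene");U=unit(cloud("scene",D));m=(abs(U[...,0]+.105)<.03)&(abs(U[...,1]-e[1])<.02)&(U[...,2]>.05)
z=U[m][:,2];print("z hist",np.histogram(z,bins=np.arange(.09,.3,.01)))
W,d=read_camera("wrist");V=unit(cloud("wrist",d));m=(abs(V[...,0]+.105)<.03)&(abs(V[...,1]-e[1])<.02)&(V[...,2]>.05)
print(np.histogram(V[m][:,2],bins=np.arange(.09,.3,.01)))
cv2.imwrite("pics/c4.png",np.hstack([cv2.resize(I[90:230,220:360],(400,400),interpolation=2),cv2.resize(W[100:380,140:420],(400,400))]))
```

```text
4.425 [-0.10373367 -0.06318425  0.17371996] 0.002225738369809027
z hist (array([  0,   2,  30, 110,   0,   0,   0,   0,   0,   0,   0,   0,  22,
        38,  51,  44,  57,  54,  36,   8]), array([0.09, 0.1 , 0.11, 0.12, 0.13, 0.14, 0.15, 0.16, 0.17, 0.18, 0.19,
       0.2 , 0.21, 0.22, 0.23, 0.24, 0.25, 0.26, 0.27, 0.28, 0.29]))
(array([   0,    0,  459, 1042,    0,    0,    0,    0,    0,    0,    0,
         29,  207,  299,  282,  225,  227,  585,   45,   32]), array([0.09, 0.1 , 0.11, 0.12, 0.13, 0.14, 0.15, 0.16, 0.17, 0.18, 0.19,
       0.2 , 0.21, 0.22, 0.23, 0.24, 0.25, 0.26, 0.27, 0.28, 0.29]))
```

View pics/c4.png

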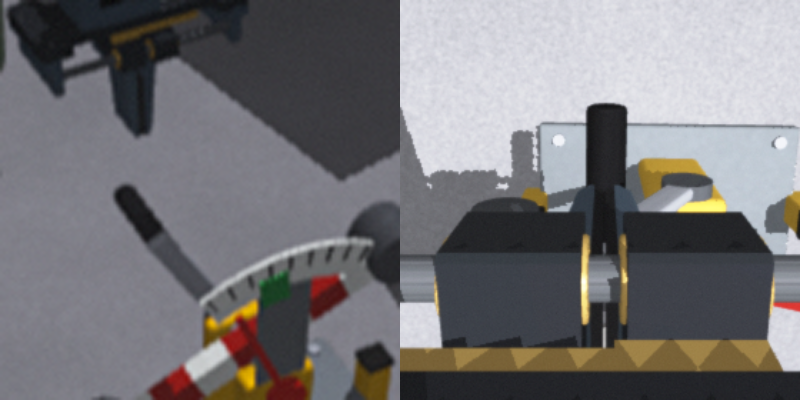

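The real tips are about 32 mm above the reported TCP (unit z ≈ 0.207 against 0.174), with no sideways offset. I'll open and go about 32 mm deeper.

Emit:
drive_tool:
  moves:
    - [1,0,0,0,0]
    - [1,0,0,0,0]
    - [1,0,0,0,0]
    - [1,0,0,0,0]
    - [1,0,0,0,0]
    - [1,0,0,0.2,0]
    - [1,0,0,0.4,0]
    - [1,0,0,0.6,0]
    - [1,0,0,0.735,0]
    - [1,0,0,0.735,0]

```text
clock: 5.78
ee_pos: [0.4901, 0.0288, 0.1898]
tool_rot: [-0.002, 0.086, 0.996, -0.0]
wrist_force: [1.3, 0.6, 0.3]
gripper_width: 1.003
grip_force: 0.0
```

Emit:
drive_tool:
  moves:
    - [0,0,0,0,0]
    - [0,0,0,0,0]
    - [0,0,0,0,0]
    - [0,0,0,0,0]
    - [0,0,0,0,0]
    - [0,0,0,0,0]
    - [0,0,0,0,0]
    - [0,0,0,0,0]
    - [0,0,0,0,0]

```text
clock: 6.9
ee_pos: [0.4912, 0.0289, 0.1911]
tool_rot: [-0.0, 0.086, 0.996, 0.0]
wrist_force: [0.1, 0.0, 0.5]
gripper_width: 0.236
grip_force: 30.0
```

Run:
```python
from h import *
s,Q=tool();u=unit(s["ee_pos"]+[0,0,.019]);print(s["clock"],u,s["gripper_width"],s["grip_force"],s["wrist_force"],beam()[:4])
W,d=read_camera("wrist");cv2.imwrite("pics/w5.png",W[100:380,140:420])
```

```text
6.9 [-0.10504075 -0.06338619  0.08007437] 0.23636521920037826 29.987085163593292 [0.0533158  0.04890318 0.47974834] (6.9, np.float64(-0.2660270149822455), np.float64(-0.39848381935042315), np.float64(-0.11645178818585762))
```

Gripped: the width equals 21.5 mm and the force is 30 N. I'll swing the lever to about +0.05, which is below lift-off.

Emit:
drive_tool:
  moves:
    - [0,0,0.06,-0.03,0]
    - [0,0,0.125,-0.057,0]
    - [0,0,0.19,-0.08,0]
    - [0,0,0.25,-0.093,0]
    - [0,0,0.315,-0.105,0]
    - [0,0,0.38,-0.11,0]
    - [0,0,0.465,-0.11,0]
    - [0,0,0.465,-0.11,0]

```text
clock: 8.0
ee_pos: [0.5047, 0.0984, 0.2095]
tool_rot: [0.002, 0.085, 0.996, 0.0]
wrist_force: [0.4, -1.4, 6.6]
gripper_width: 0.235
grip_force: 30.0
```

```bash
sed -i 's/\[0,0,.019\]/[0,0,.0525]/' ctl.py
python3 - <<'E'
from h import *; import json
s,Q=tool();u=unit(s["ee_pos"]+[0,0,.0525]);L=float(np.arcsin(u[1]/.13));print(s["clock"],u,L,np.arctan2(u[1],u[2]),np.hypot(u[1],u[2]),s["gripper_width"],s["wrist_force"])
C=-.5093; Lc=float(np.arcsin(np.sin(C)+.465*.15/.13)); print(Lc,beam()[2])
json.dump(dict(cmd=[[s["clock"]-1,Lc]],meas=[],pend=[],pt=0,s=1.02,ss=.07,d=0.,sd=.01),open("st.json","w"))
for Lt in(.15,.2,.25,.3): print(Lt,.13*(np.sin(Lt)-np.sin(Lc))/.15,-.13*(np.cos(Lt)-np.cos(Lc))/.15)
E
```

```text
8.0 [-0.10366958  0.00733448  0.13199426] 0.056449046711469185 0.05550956954608757 0.1321978797867128 0.2346380924415367 [ 0.38894153 -1.41911817  6.55579209]
0.04899185139846265 -0.39819331941566044
0.15 0.08707042682794251 0.008691853155554045
0.2 0.12973746537320957 0.01623575323771458
0.25 0.17197414337140973 0.025902688550898556
0.3 0.21367489112398413 0.03766849679126547
```

Run:
```python
from h import *; import json
S=json.load(open("st.json"));L0=S["cmd"][-1][1]
S["pend"]=[float(np.arcsin(np.sin(L0)+y*.15/.13)) for y in(.085,.17,.215,.215)];S["pt"]=r.sense()["clock"];print(S["pend"],S["pt"]);json.dump(S,open("st.json","w"))
```

```text
[0.14758435456158409, 0.2476497601864805, 0.3016008507146746, 0.3016008507146746] 8.05
```

Emit:
drive_tool:
  moves:
    - [0,0,0.085,0.01,0]
    - [0,0,0.17,0.025,0]
    - [0,0,0.215,0.035,0]
    - [0,0,0.215,0.035,0]

```text
clock: 8.55
ee_pos: [0.5104, 0.13, 0.2036]
tool_rot: [0.002, 0.086, 0.996, 0.0]
wrist_force: [3.0, -2.2, 6.5]
gripper_width: 0.232
grip_force: 30.0
```

```bash
python3 ctl.py 3 3 -0.115
```

```text
t 8.70 meas [-0.3672 -0.3572 -0.3429] b -0.3282 v 0.315 s 1.015 d 0.0007 rms 0.0006 Lcmd 0.302 Lmeas 0.302 r 0.1321
pred end [-0.154  0.228] L [0.212 0.118 0.026]
[[0, 0, -0.075, -0.02, 0], [0, 0, -0.155, -0.035, 0], [0, 0, -0.235, -0.04, 0]]
```

Emit:
drive_tool:
  moves:
    - [0,0,-0.075,-0.02,0]
    - [0,0,-0.155,-0.035,0]
    - [0,0,-0.235,-0.04,0]

```text
clock: 9.07
ee_pos: [0.5028, 0.0945, 0.2084]
tool_rot: [0.0, 0.086, 0.996, 0.001]
wrist_force: [5.5, 1.2, -0.7]
gripper_width: 0.233
grip_force: 30.0
```

```bash
python3 ctl.py 3 2 -0.115
```

```text
t 9.18 meas [-0.2187 -0.2217] b -0.2125 v 0.075 s 1.029 d -0.0146 rms 0.0033 Lcmd 0.026 Lmeas 0.015 r 0.1309
pred end [-0.149  0.175] L [0.284 0.266 0.142]
[[0, 0, 0.22, 0.035, 0], [0, 0, 0.205, 0.03, 0], [0, 0, 0.1, 0.01, 0]]
```

The model is missing something, so I'll add the spring scale to the fit and replan (no time passes).

```bash
python3 - <<'E'
import json
S=json.load(open("st.json"));S["pend"]=[];S["k"]=1.;S["s"]=1.02;S["d"]=0.;S["sd"]=.004;json.dump(S,open("st.json","w"))
t=open("ctl.py").read()
t=t.replace("def sim(b,v,Ls,s,d,free=False):","def sim(b,v,Ls,s,d,kk,free=False):").replace(".25*(L-b)+d-.015*v","kk*.25*(L-b)+d-.015*v")
t=t.replace("q[2],q[3])","q[2],q[3],q[4])").replace('q[1]/1.5]','q[1]/1.5,(q[4]-S["k"])/.07]').replace('S["s"],S["d"]]).x','S["s"],S["d"],S["k"]]).x')
t=t.replace("s,d=q[2],q[3]\n","s,d,kk=q[2:5]\n").replace("s,d,free","s,d,kk,free").replace("traj(np.r_[p]),s,d)","traj(np.r_[p]),s,d,kk)").replace("+d)/.25","+d)/.25/kk")
t=t.replace('d {d:.4f} rms','d {d:.4f} k {kk:.3f} rms').replace('S["s"],S["d"]=.5*S["s"]+.5*s,.5*S["d"]+.5*d','S["s"],S["d"],S["k"]=.5*S["s"]+.5*s,.5*S["d"]+.5*d,.5*S["k"]+.5*kk')
t=t.replace("pause=int(.05*fr/dt+.5)","pause=int(.1/dt+.5)")
t=t.replace("w=m[m[","pass\nw=m[m[")
t=t.replace("o=sim(q[0],q[1],Lh,q[2],q[3],q[4]); k=","print('resid',(res(q)[:len(w)]*.002).round(4));o=sim(q[0],q[1],Lh,q[2],q[3],q[4]); k=")
open("ctl.py","w").write(t)
E
python3 ctl.py 3 0 -0.115; python3 -c "
import json;S=json.load(open('st.json'));print(S['cmd'][-8:],S['meas'])"
```

```text
resid [-0.0015  0.0015  0.0007 -0.006   0.0051]
t 9.18 meas [-0.3672 -0.3572 -0.3429 -0.2187 -0.2217] b -0.2106 v 0.106 s 1.060 d -0.0032 k 0.944 rms 0.0037 Lcmd 0.026 Lmeas 0.015 r 0.1309
pred end [-0.146  0.152] L [0.236 0.218 0.107]
[[0, 0, 0.18, 0.025, 0], [0, 0, 0.165, 0.02, 0], [0, 0, 0.07, 0.005, 0]]
[[8.175, 0.14758435456158409], [8.3, 0.2476497601864805], [8.425, 0.3016008507146746], [8.55, 0.3016008507146746], [8.7, 0.3016008507146746], [8.825, 0.21209735400601507], [8.95, 0.11848002431365773], [9.075, 0.02589822725904565]] [[8.55, -0.36717875955984125], [8.6, -0.3571641803626603], [8.65, -0.3428631369564376], [9.075, -0.21869276686229053], [9.125, -0.22173557420849285]]
```

Run:
```python
import json
from h import *
S=json.load(open("st.json"));L0=S["cmd"][-1][1];S["pend"]=[float(np.arcsin(np.sin(L0)+y*.15/.13)) for y in(.19,.175,.08)];json.dump(S,open("st.json","w"));print(S["pend"],S["pt"],r.sense()["clock"])
t=open("h.py").read()
t=t.replace("a2=np.arctan2(p[1],p[2])","ua=np.arctan2(y[pt],z[pt]); a2=np.median(ua) if pt.sum() else np.nan; cv2.imwrite(f'pics/f{clk:.3f}.png',I); np.save(f'pics/f{clk:.3f}.npy',D); print(f'   {clk:.3f} mean {np.arctan2(p[1],p[2]):.4f} med {a2:.4f} outer {np.median(ua[rad[pt]>.08]):.4f} n {pt.sum()} sd {ua.std():.4f} drum {a1:.4f}')")
open("h.py","w").write(t)
```

```text
[0.24764976018648044, 0.22983658542378438, 0.1184800243136577] 9.175 9.175
```

Emit:
drive_tool:
  moves:
    - [0,0,0.19,0.025,0]
    - [0,0,0.175,0.025,0]
    - [0,0,0.08,0.005,0]

```text
clock: 9.55
ee_pos: [0.5045, 0.1074, 0.2075]
tool_rot: [-0.0, 0.085, 0.996, 0.001]
wrist_force: [1.4, 1.7, 0.7]
gripper_width: 0.231
grip_force: 30.0
```

```bash
python3 ctl.py 3 2 -0.115
```

```text
9.550 mean -0.1700 med -0.1824 outer -0.1788 n 79 sd 0.0715 drum -0.0901
   9.600 mean -0.1625 med -0.1714 outer -0.1677 n 83 sd 0.0686 drum -0.0828
resid [-0.0024  0.0017  0.0019 -0.006   0.0041  0.0028 -0.0022]
t 9.65 meas [-0.1824 -0.1714] b -0.1681 v 0.108 s 1.061 d -0.0056 k 0.934 rms 0.0033 Lcmd 0.118 Lmeas 0.109 r 0.1310
pred end [-0.122  0.065] L [0.153 0.118 0.078]
[[0, 0, 0.03, 0.005, 0], [0, 0, 0.0, 0.0, 0], [0, 0, -0.035, -0.005, 0]]
```

Run:
```python
from h import *
import os
for k in("9.550","9.600"):
    I=cv2.imread(f"pics/f{k}.png");D=np.load(f"pics/f{k}.npy");C=unit(cloud("scene",D));x,y,z=C[...,0],C[...,1],C[...,2];rad=np.hypot(y,z)
    b,g,rr=[I[...,i].astype(int) for i in range(3)]
    pt=(rr>g+40)&(rr>b+40)&(x>.045)&(x<.085)&(rad>.02)&(rad<.15)&(z>0)
    a=np.arctan2(y,z)
    for lo in np.arange(.02,.15,.01):
        s=pt&(rad>=lo)&(rad<lo+.01); print(round(lo,2),s.sum(),a[s].mean().round(3) if s.sum() else '',a[s].std().round(3) if s.sum() else '',(x[s].mean().round(3) if s.sum() else ''))
    # ray-plane with x=.062, red blob nearest
cv2.imwrite("pics/c6.png",cv2.resize(I[160:250,270:370],(600,540),interpolation=cv2.INTER_NEAREST))
```

```text
0.02 30 -0.187 0.421 0.064
0.03 16 -0.078 0.859 0.055
0.04 7 -0.195 0.045 0.066
0.05 6 -0.176 0.033 0.066
0.06 7 -0.18 0.038 0.067
0.07 7 -0.2 0.023 0.067
0.08 11 -0.182 0.021 0.066
0.09 6 -0.108 0.161 0.063
0.1 9 -0.138 0.132 0.064
0.11 6 -0.177 0.015 0.066
0.12 10 -0.174 0.02 0.066
0.13 9 -0.182 0.016 0.065
0.14 1 -0.162 0.0 0.066
0.02 21 -0.344 0.398 0.064
0.03 17 -0.132 0.838 0.055
0.04 7 -0.185 0.048 0.067
0.05 9 -0.189 0.035 0.066
0.06 7 -0.173 0.029 0.067
0.07 8 -0.179 0.027 0.066
0.08 8 -0.167 0.024 0.066
0.09 8 -0.174 0.026 0.066
0.1 9 -0.082 0.171 0.062
0.11 8 -0.172 0.018 0.066
0.12 9 -0.17 0.014 0.066
0.13 10 -0.168 0.014 0.066
0.14 0
```

View pics/c6.png

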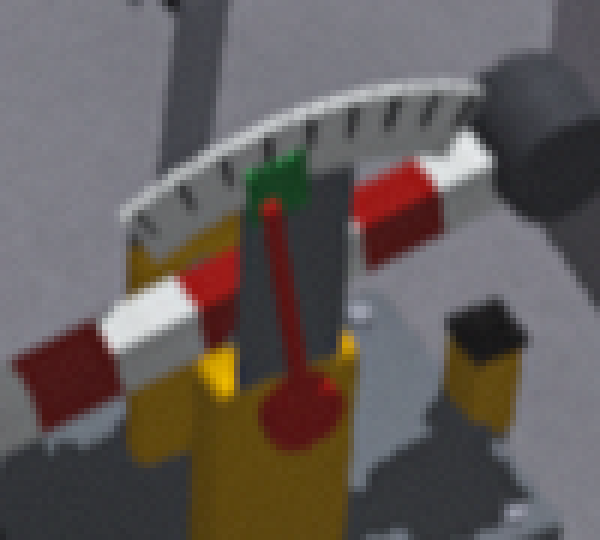

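The pointer tip is now in front of the flag (crop 270,205). The pollution came from red beam pixels at the dial plate's edge. I'll reject those outliers, drop the two bad readings and replan.

```bash
python3 - <<'E'
import json
t=open("h.py").read()
i=t.index("ua=np.arctan2"); j=t.index("\n",i)
t=t[:i]+"a2=fitp(C[pt])"+t[j:]
t=t.replace("def beam(","""def fitp(P):
    y,z=P[:,1],P[:,2]; k=np.hypot(y,z)>.05; y,z=y[k],z[k]; a=np.median(np.arctan2(y,z))
    for _ in range(3):
        e=y*np.cos(a)-z*np.sin(a); k=abs(e)<.007; a=np.arctan2((y*z)[k].sum(),(z*z)[k].sum())
    return a
def beam(""")
open("h.py","w").write(t)
from h import *
S=json.load(open("st.json"));S["pend"]=[];M2=[q for q in S["meas"] if not 9<q[0]<9.2]
for q in M2[-2:]:
    k=f"{q[0]:.3f}";I=cv2.imread(f"pics/f{k}.png");C=unit(cloud("scene",np.load(f"pics/f{k}.npy")));x,y,z=C[...,0],C[...,1],C[...,2];rad=np.hypot(y,z)
    b,g,rr=[I[...,i].astype(int) for i in range(3)];pt=(rr>g+40)&(rr>b+40)&(x>.045)&(x<.085)&(rad>.04)&(rad<.15)&(z>0)
    q[1]=float(fitp(C[pt]));print(q)
S["meas"]=M2;S["s"]=1.03;S["k"]=1.;S["d"]=0.;json.dump(S,open("st.json","w"))
E
python3 ctl.py 3 0 -0.115
```

```text
[9.55, -0.17993332613572377]
[9.6, -0.17163366387332862]
resid [-0.0002  0.0011 -0.001   0.0001 -0.0001]
t 9.65 meas [-0.3672 -0.3572 -0.3429 -0.1799 -0.1716] b -0.1638 v 0.156 s 1.071 d -0.0014 k 0.949 rms 0.0007 Lcmd 0.118 Lmeas 0.109 r 0.1310
pred end [-0.114  0.039] L [0.084 0.049 0.037]
[[0, 0, -0.03, -0.005, 0], [0, 0, -0.06, -0.005, 0], [0, 0, -0.07, -0.005, 0]]
```

Emit:
drive_tool:
  moves:
    - [0,0,-0.03,-0.005,0]
    - [0,0,-0.06,-0.005,0]
    - [0,0,-0.07,-0.005,0]

```text
clock: 10.02
ee_pos: [0.5023, 0.096, 0.2079]
tool_rot: [-0.001, 0.086, 0.996, 0.0]
wrist_force: [1.4, 2.2, -0.1]
gripper_width: 0.235
grip_force: 30.0
```

```bash
python3 ctl.py 4 2 -0.115
```

```text
resid [-0.0002  0.0011 -0.001   0.0002 -0.     -0.0002  0.0001]
t 10.12 meas [-0.1174 -0.1145] b -0.1117 v 0.047 s 1.072 d -0.0012 k 0.948 rms 0.0006 Lcmd 0.037 Lmeas 0.035 r 0.1305
pred end [-0.113 -0.009] L [0.032 0.049 0.066 0.084]
[[0, 0, -0.005, 0.0, 0], [0, 0, 0.01, 0.0, 0], [0, 0, 0.025, 0.0, 0], [0, 0, 0.04, 0.0, 0]]
```

Excellent model match. I'll hold here.

Emit:
drive_tool:
  moves:
    - [0,0,-0.005,0,0]
    - [0,0,0.01,0,0]
    - [0,0,0.025,0,0]
    - [0,0,0.04,0,0]

```text
clock: 10.62
ee_pos: [0.5032, 0.1006, 0.2079]
tool_rot: [-0.001, 0.086, 0.996, -0.002]
wrist_force: [-0.9, -2.9, -1.1]
gripper_width: 0.237
grip_force: 30.0
```

```bash
python3 ctl.py 6 2 -0.115
```

```text
resid [ 0.      0.     -0.0002 -0.      0.0008 -0.0007]
t 10.72 meas [-0.1169 -0.1167] b -0.1187 v -0.024 s 1.070 d -0.0019 k 0.950 rms 0.0005 Lcmd 0.084 Lmeas 0.075 r 0.1308
pred end [-0.116 -0.001] L [0.107 0.101 0.089 0.084 0.072 0.072]
[[0, 0, 0.02, 0.0, 0], [0, 0, 0.015, 0.0, 0], [0, 0, 0.005, 0.0, 0], [0, 0, 0.0, 0.0, 0], [0, 0, -0.01, 0.0, 0], [0, 0, -0.01, 0.0, 0]]
```

Emit:
drive_tool:
  moves:
    - [0,0,0.02,0,0]
    - [0,0,0.015,0,0]
    - [0,0,0.005,0,0]
    - [0,0,0,0,0]
    - [0,0,-0.01,0,0]
    - [0,0,-0.01,0,0]

```text
clock: 11.48
ee_pos: [0.5035, 0.1016, 0.2083]
tool_rot: [-0.0, 0.086, 0.996, 0.001]
wrist_force: [-2.7, 2.8, -2.3]
gripper_width: 0.229
grip_force: 30.0
```

```bash
python3 ctl.py 6 2 -0.115
```

```text
resid [ 0.0003 -0.0003  0.0004 -0.0004  0.001  -0.0009]
t 11.57 meas [-0.0861 -0.0803] b -0.0773 v 0.081 s 1.059 d -0.0008 k 0.964 rms 0.0006 Lcmd 0.072 Lmeas 0.077 r 0.1312
pred end [-0.12  -0.022] L [-0.084 -0.066  0.003  0.066  0.101  0.107]
[[0, 0, -0.135, 0.0, 0], [0, 0, -0.12, 0.0, 0], [0, 0, -0.06, 0.0, 0], [0, 0, -0.005, 0.0, 0], [0, 0, 0.025, 0.0, 0], [0, 0, 0.03, 0.005, 0]]
```

Emit:
drive_tool:
  moves:
    - [0,0,-0.135,0,0]
    - [0,0,-0.12,0,0]
    - [0,0,-0.06,0,0]
    - [0,0,-0.005,0,0]

```text
clock: 12.08
ee_pos: [0.5038, 0.0993, 0.2091]
tool_rot: [0.0, 0.086, 0.996, -0.001]
wrist_force: [-3.6, -3.2, 3.4]
gripper_width: 0.233
grip_force: 30.0
```

```bash
python3 -c "
import json;S=json.load(open('st.json'));S['pend']=S['pend'][:4];json.dump(S,open('st.json','w'))"; python3 ctl.py 4 2 -0.115
```

```text
resid [-0.0004  0.0004  0.0015 -0.0019  0.0008 -0.0006]
t 12.18 meas [-0.1206 -0.1279] b -0.1372 v -0.175 s 1.068 d -0.0032 k 0.951 rms 0.0011 Lcmd 0.066 Lmeas 0.069 r 0.1319
pred end [-0.129  0.087] L [0.272 0.272 0.177 0.084]
[[0, 0, 0.175, 0.03, 0], [0, 0, 0.175, 0.03, 0], [0, 0, 0.095, 0.01, 0], [0, 0, 0.015, 0.0, 0]]
```

Emit:
drive_tool:
  moves:
    - [0,0,0.175,0.03,0]
    - [0,0,0.175,0.03,0]
    - [0,0,0.095,0.01,0]
    - [0,0,0.015,0,0]

```text
clock: 12.68
ee_pos: [0.5046, 0.1019, 0.2086]
tool_rot: [0.001, 0.086, 0.996, 0.001]
wrist_force: [1.3, 3.0, -0.1]
gripper_width: 0.235
grip_force: 30.0
```

```bash
python3 ctl.py 4 2 -0.115 0.12
```

```text
resid [ 0.0024 -0.0027 -0.0002  0.0002  0.0039 -0.0036]
t 12.78 meas [-0.0715 -0.0475] b -0.0342 v 0.339 s 0.992 d -0.0015 k 1.038 rms 0.0026 Lcmd 0.084 Lmeas 0.074 r 0.1315
pred end [-0.081 -0.23 ] L [-0.314 -0.308 -0.13   0.061]
[[0, 0, -0.34, 0.04, 0], [0, 0, -0.335, 0.04, 0], [0, 0, -0.185, 0.005, 0], [0, 0, -0.02, 0.0, 0]]
```

My model left out the lever-rate damping term (0.018·L̇). I'll fix it and replan before time moves on.

```bash
python3 - <<'E'
import json
S=json.load(open("st.json"));S["pend"]=[];S.update(s=1.03,k=1.,d=0.,sd=.003);json.dump(S,open("st.json","w"))
t=open("ctl.py").read()
t=t.replace("    out=[(b,v)]\n    for L in Ls:\n","    out=[(b,v)]; pl=Ls[0]\n    for L in Ls:\n        ld=(L-pl)/dt; pl=L\n").replace("-.018*v)/","-.018*(v-ld))/")
t=t.replace("traj(x),s","[L0]+traj(x),s").replace("traj(np.r_[p]),s","[L0]+traj(np.r_[p]),s").replace("o[1:,0]-ref[1:]","o[2:,0]-ref[1:]")
open("ctl.py","w").write(t)
E
sed -i 's/"win",1.6/"win",2.6/' ctl.py; python3 ctl.py 4 0 -0.115 .3
```

```text
resid [ 0.0007 -0.0007  0.0008 -0.0014 -0.0005  0.0003  0.0061 -0.0055]
t 12.78 meas [-0.3672 -0.3572 -0.3429 -0.1799 -0.1716 -0.1174 -0.1145 -0.1169 -0.1167
 -0.0861 -0.0803 -0.1206 -0.1279 -0.0715 -0.0475] b -0.0405 v 0.252 s 1.036 d -0.0034 k 1.012 rms 0.0030 Lcmd 0.084 Lmeas 0.074 r 0.1315
pred end [-0.105 -0.128] L [-0.248 -0.218 -0.061  0.095]
[[0, 0, -0.285, 0.025, 0], [0, 0, -0.26, 0.02, 0], [0, 0, -0.125, 0.0, 0], [0, 0, 0.01, 0.0, 0]]
```

Emit:
drive_tool:
  moves:
    - [0,0,-0.31,0.03,0]
    - [0,0,-0.3,0.03,0]
    - [0,0,-0.15,0,0]

```text
clock: 13.15
ee_pos: [0.4999, 0.0767, 0.2089]
tool_rot: [0.0, 0.087, 0.996, -0.003]
wrist_force: [-0.7, -3.5, 5.2]
gripper_width: 0.234
grip_force: 30.0
```

```bash
python3 - <<'E'
import json
from h import *
S=json.load(open("st.json"));L0=S["cmd"][-1][1];S["pend"]=[float(np.arcsin(np.sin(L0)+y*.15/.13)) for y in(-.31,-.3,-.15)];json.dump(S,open("st.json","w"));print(S["pend"])
t=open("h.py").read()
if "imwrite(f'pics" not in t:
    t=t.replace("a2=fitp(C[pt])","a2=fitp(C[pt]); cv2.imwrite(f'pics/f{clk:.3f}.png',I); np.save(f'pics/f{clk:.3f}.npy',D)")
    open("h.py","w").write(t)
E
python3 ctl.py 3 3 -0.115 .3
```

```text
[-0.27765858940146687, -0.26568076248022, -0.08960915891574205]
resid [ 0.001  -0.001  -0.0008 -0.0002  0.0062 -0.0052 -0.0017  0.0006  0.0008]
t 13.30 meas [-0.0756 -0.0949 -0.1139] b -0.1335 v -0.423 s 1.046 d -0.0044 k 1.045 rms 0.0028 Lcmd -0.090 Lmeas -0.089 r 0.1324
pred end [-0.151  0.192] L [0.338 0.356 0.2  ]
[[0, 0, 0.365, 0.045, 0], [0, 0, 0.38, 0.05, 0], [0, 0, 0.25, 0.015, 0]]
```

Emit:
drive_tool:
  moves:
    - [0,0,0.365,0.045,0]
    - [0,0,0.38,0.05,0]
    - [0,0,0.25,0.015,0]

```text
clock: 13.68
ee_pos: [0.508, 0.1195, 0.2067]
tool_rot: [0.001, 0.085, 0.996, 0.002]
wrist_force: [3.0, 2.3, -0.0]
gripper_width: 0.232
grip_force: 30.0
```

```bash
sed -i 's#x\]))/.08#x]))/.05#' ctl.py; grep -c "/.05," ctl.py; sed -i 's#/.02\*.3#/.02*.2#; s#np.diff(np.r_\[L0,x\])/.08#np.diff(np.r_[L0,x])/.06#' ctl.py; python3 ctl.py 3 2 -0.115 .15
```

```text
0
resid [ 0.0008 -0.0009 -0.0004 -0.      0.0062 -0.0048 -0.0014  0.0001 -0.0004
 -0.0003  0.0009]
t 13.78 meas [-0.1764 -0.1707] b -0.1616 v 0.179 s 1.077 d -0.0059 k 1.103 rms 0.0025 Lcmd 0.200 Lmeas 0.196 r 0.1322
pred end [-0.104  0.024] L [0.089 0.032 0.014]
[[0, 0, -0.095, -0.015, 0], [0, 0, -0.145, -0.015, 0], [0, 0, -0.16, -0.015, 0]]
```

Emit:
drive_tool:
  moves:
    - [0,0,-0.095,-0.015,0]
    - [0,0,-0.145,-0.015,0]
    - [0,0,-0.16,-0.015,0]

```text
clock: 14.15
ee_pos: [0.5026, 0.0927, 0.2082]
tool_rot: [0.0, 0.086, 0.996, 0.0]
wrist_force: [3.4, 2.0, -0.1]
gripper_width: 0.233
grip_force: 30.0
```

```bash
python3 - <<'E'
import json
S=json.load(open("st.json"));S["meas"]=[m for m in S["meas"] if abs(m[0]-12.675)>.01];S.update(s=1.05,k=1.02,d=-.003);json.dump(S,open("st.json","w"))
E
python3 ctl.py 4 2 -0.115 .15
```

```text
resid [-0.0006  0.0007 -0.0003 -0.0008  0.0006  0.0001 -0.0001  0.0004 -0.0014
  0.0012]
t 14.25 meas [-0.1186 -0.1201] b -0.1190 v -0.008 s 1.023 d -0.0059 k 1.030 rms 0.0007 Lcmd 0.014 Lmeas 0.012 r 0.1307
pred end [-0.121  0.015] L [0.061 0.084 0.089 0.084]
[[0, 0, 0.04, 0.0, 0], [0, 0, 0.06, 0.005, 0], [0, 0, 0.065, 0.005, 0], [0, 0, 0.06, 0.005, 0]]
```

Emit:
drive_tool:
  moves:
    - [0,0,0.04,0,0]
    - [0,0,0.06,0.005,0]
    - [0,0,0.065,0.005,0]
    - [0,0,0.06,0.005,0]

```text
clock: 14.75
ee_pos: [0.5041, 0.1017, 0.2076]
tool_rot: [0.0, 0.086, 0.996, -0.0]
wrist_force: [4.1, -2.6, 1.5]
gripper_width: 0.239
grip_force: 30.0
```

```bash
python3 ctl.py 4 2 -0.115 .15
```

```text
resid [-0.0001 -0.0005  0.0008  0.0001  0.0001  0.0006 -0.0019  0.0004  0.0014
 -0.0009]
t 14.85 meas [-0.1282 -0.1258] b -0.1264 v 0.005 s 1.003 d -0.0063 k 1.015 rms 0.0009 Lcmd 0.084 Lmeas 0.081 r 0.1306
pred end [-0.118  0.009] L [0.089 0.084 0.078 0.072]
[[0, 0, 0.005, 0.0, 0], [0, 0, 0.0, 0.0, 0], [0, 0, -0.005, 0.0, 0], [0, 0, -0.01, 0.0, 0]]
```

Emit:
drive_tool:
  moves:
    - [0,0,0.005,0,0]
    - [0,0,0,0,0]
    - [0,0,-0.005,0,0]
    - [0,0,-0.01,0,0]

```text
clock: 15.35
ee_pos: [0.504, 0.1009, 0.2077]
tool_rot: [0.0, 0.086, 0.996, 0.0]
wrist_force: [4.1, -2.3, 2.4]
gripper_width: 0.234
grip_force: 30.0
```

```bash
python3 ctl.py 4 2 -0.115 .15
```

```text
resid [-0.0008  0.0007  0.0001 -0.      0.0006 -0.0009  0.0013  0.0005 -0.0021
 -0.0001  0.0007]
t 15.45 meas [-0.1249 -0.1257] b -0.1252 v -0.004 s 1.005 d -0.0075 k 1.032 rms 0.0009 Lcmd 0.072 Lmeas 0.074 r 0.1305
pred end [-0.118  0.015] L [0.089 0.089 0.084 0.078]
[[0, 0, 0.015, 0.0, 0], [0, 0, 0.015, 0.0, 0], [0, 0, 0.01, 0.0, 0], [0, 0, 0.005, 0.0, 0]]
```

Very steady.

Emit:
drive_tool:
  moves:
    - [0,0,0.015,0,0]
    - [0,0,0.015,0,0]
    - [0,0,0.01,0,0]
    - [0,0,0.005,0,0]

```text
clock: 15.95
ee_pos: [0.5041, 0.1015, 0.2077]
tool_rot: [0.0, 0.086, 0.996, 0.0]
wrist_force: [4.4, -2.4, 1.2]
gripper_width: 0.234
grip_force: 30.0
```

```bash
python3 ctl.py 6 2 -0.115 .15
```

```text
resid [-0.0003  0.0004 -0.0012  0.0011  0.0008 -0.0017  0.0002  0.0009  0.0002
 -0.0005]
t 16.05 meas [-0.1203 -0.1188] b -0.1186 v 0.014 s 1.014 d -0.0066 k 1.023 rms 0.0009 Lcmd 0.078 Lmeas 0.079 r 0.1306
pred end [-0.117 -0.006] L [0.072 0.072 0.072 0.072 0.072 0.072]
[[0, 0, -0.005, 0.0, 0], [0, 0, -0.005, 0.0, 0], [0, 0, -0.005, 0.0, 0], [0, 0, -0.005, 0.0, 0], [0, 0, -0.005, 0.0, 0], [0, 0, -0.005, 0.0, 0]]
```

Emit:
drive_tool:
  moves:
    - [0,0,-0.005,0,0]
    - [0,0,-0.005,0,0]
    - [0,0,-0.005,0,0]
    - [0,0,-0.005,0,0]
    - [0,0,-0.005,0,0]
    - [0,0,-0.005,0,0]

```text
clock: 16.8
ee_pos: [0.504, 0.1009, 0.2077]
tool_rot: [0.0, 0.086, 0.996, 0.0]
wrist_force: [5.7, -2.3, 1.5]
gripper_width: 0.239
grip_force: 30.0
```

```bash
python3 ctl.py 6 2 -0.115 .15
```

```text
resid [ 0.0014 -0.0014 -0.0008 -0.0001  0.0008  0.0003  0.0003 -0.0005]
t 16.90 meas [-0.1071 -0.1056] b -0.1054 v 0.014 s 1.018 d -0.0061 k 1.024 rms 0.0009 Lcmd 0.072 Lmeas 0.075 r 0.1306
pred end [-0.113 -0.003] L [0.055 0.055 0.061 0.066 0.072 0.078]
[[0, 0, -0.015, 0.0, 0], [0, 0, -0.015, 0.0, 0], [0, 0, -0.01, 0.0, 0], [0, 0, -0.005, 0.0, 0], [0, 0, 0.0, 0.0, 0], [0, 0, 0.005, 0.0, 0]]
```

Emit:
drive_tool:
  moves:
    - [0,0,-0.015,0,0]
    - [0,0,-0.015,0,0]
    - [0,0,-0.01,0,0]
    - [0,0,-0.005,0,0]
    - [0,0,0,0,0]
    - [0,0,0.005,0,0]

```text
clock: 17.65
ee_pos: [0.504, 0.1012, 0.2077]
tool_rot: [0.0, 0.086, 0.996, 0.0]
wrist_force: [5.3, -2.2, 2.5]
gripper_width: 0.236
grip_force: 30.0
```

```bash
python3 ctl.py 6 2 -0.115 .15
```

```text
resid [ 0.0002  0.0005 -0.0013 -0.0018  0.0019  0.0015 -0.0014  0.0005]
t 17.75 meas [-0.0907 -0.091 ] b -0.0886 v 0.039 s 1.039 d -0.0036 k 1.006 rms 0.0013 Lcmd 0.078 Lmeas 0.077 r 0.1306
pred end [-0.113 -0.016] L [0.02  0.009 0.026 0.049 0.066 0.084]
[[0, 0, -0.05, 0.0, 0], [0, 0, -0.06, -0.005, 0], [0, 0, -0.045, 0.0, 0], [0, 0, -0.025, 0.0, 0], [0, 0, -0.01, 0.0, 0], [0, 0, 0.005, 0.0, 0]]
```

Emit:
drive_tool:
  moves:
    - [0,0,-0.05,0,0]
    - [0,0,-0.06,-0.005,0]
    - [0,0,-0.045,0,0]
    - [0,0,-0.025,0,0]
    - [0,0,-0.01,0,0]
    - [0,0,0.005,0,0]

```text
clock: 18.5
ee_pos: [0.5037, 0.101, 0.2075]
tool_rot: [-0.0, 0.086, 0.996, -0.001]
wrist_force: [4.0, -3.2, 5.0]
gripper_width: 0.234
grip_force: 30.0
```

```bash
python3 ctl.py 6 2 -0.115 .15
```

```text
resid [ 0.0001 -0.0001 -0.0011  0.0011  0.0001 -0.0002]
t 18.60 meas [-0.1046 -0.1049] b -0.1053 v -0.002 s 1.022 d -0.0045 k 1.022 rms 0.0006 Lcmd 0.084 Lmeas 0.078 r 0.1304
pred end [-0.116 -0.008] L [0.061 0.055 0.055 0.061 0.066 0.072]
[[0, 0, -0.02, 0.0, 0], [0, 0, -0.025, 0.0, 0], [0, 0, -0.025, 0.0, 0], [0, 0, -0.02, 0.0, 0], [0, 0, -0.015, 0.0, 0], [0, 0, -0.01, 0.0, 0]]
```

Emit:
drive_tool:
  moves:
    - [0,0,-0.02,0,0]
    - [0,0,-0.025,0,0]
    - [0,0,-0.025,0,0]
    - [0,0,-0.02,0,0]
    - [0,0,-0.015,0,0]
    - [0,0,-0.01,0,0]

```text
clock: 19.35
ee_pos: [0.5036, 0.1002, 0.2076]
tool_rot: [-0.0, 0.086, 0.996, -0.0]
wrist_force: [2.7, -2.5, 3.6]
gripper_width: 0.235
grip_force: 30.0
```

```bash
python3 ctl.py 4 2 0.38 .25
```

```text
resid [ 0.0002 -0.0018  0.0005  0.0007  0.0006 -0.0003 -0.    ]
t 19.45 meas [-0.1072 -0.1073] b -0.1069 v 0.008 s 1.001 d -0.0053 k 1.031 rms 0.0008 Lcmd 0.072 Lmeas 0.069 r 0.1304
pred end [0.022 0.336] L [0.177 0.194 0.159 0.107]
[[0, 0, 0.09, 0.01, 0], [0, 0, 0.105, 0.015, 0], [0, 0, 0.075, 0.01, 0], [0, 0, 0.03, 0.005, 0]]
```

The hold is done: inside the flag from 13.3 s to 19.4 s. Now I'll lower the beam to the left.

Emit:
drive_tool:
  moves:
    - [0,0,0.09,0.01,0]
    - [0,0,0.105,0.015,0]
    - [0,0,0.075,0.01,0]
    - [0,0,0.03,0.005,0]

```text
clock: 19.95
ee_pos: [0.5044, 0.1066, 0.2068]
tool_rot: [-0.0, 0.086, 0.996, 0.002]
wrist_force: [3.4, 2.4, 3.6]
gripper_width: 0.232
grip_force: 30.0
```

```bash
python3 ctl.py 4 2 0.38 .22
```

```text
resid [-0.001   0.0009  0.0011  0.001  -0.0014 -0.0014  0.0007  0.0002]
t 20.05 meas [-0.0256 -0.0109] b 0.0045 v 0.310 s 1.048 d -0.0021 k 0.993 rms 0.0010 Lcmd 0.107 Lmeas 0.109 r 0.1302
pred end [0.148 0.19 ] L [ 0.003 -0.043 -0.049 -0.038]
[[0, 0, -0.09, -0.005, 0], [0, 0, -0.13, -0.005, 0], [0, 0, -0.135, -0.005, 0], [0, 0, -0.125, -0.005, 0]]
```

Emit:
drive_tool:
  moves:
    - [0,0,-0.09,-0.005,0]
    - [0,0,-0.13,-0.005,0]
    - [0,0,-0.135,-0.005,0]
    - [0,0,-0.125,-0.005,0]

```text
clock: 20.55
ee_pos: [0.5002, 0.0861, 0.207]
tool_rot: [-0.001, 0.086, 0.996, -0.0]
wrist_force: [0.4, -0.1, 0.5]
gripper_width: 0.235
grip_force: 30.0
```

```bash
python3 ctl.py 4 2 0.38 .22
```

```text
resid [-0.0002  0.0003  0.0001 -0.0001  0.0003 -0.0004 -0.0001  0.0001]
t 20.65 meas [0.112  0.1188] b 0.1256 v 0.132 s 1.025 d -0.0043 k 1.006 rms 0.0002 Lcmd -0.038 Lmeas -0.041 r 0.1297
pred end [0.254 0.263] L [ 0.014  0.02  -0.003 -0.032]
[[0, 0, 0.045, 0.0, 0], [0, 0, 0.05, 0.0, 0], [0, 0, 0.03, 0.0, 0], [0, 0, 0.005, 0.0, 0]]
```

Emit:
drive_tool:
  moves:
    - [0,0,0.045,0,0]
    - [0,0,0.05,0,0]
    - [0,0,0.03,0,0]
    - [0,0,0.005,0,0]

```text
clock: 21.15
ee_pos: [0.5009, 0.0887, 0.2073]
tool_rot: [-0.001, 0.086, 0.996, 0.002]
wrist_force: [-2.7, 4.8, -1.1]
gripper_width: 0.236
grip_force: 30.0
```

```bash
python3 ctl.py 3 2 0.38 .18
```

```text
resid [-0.0001  0.0001  0.0004 -0.0005 -0.0003  0.0002  0.0008 -0.0007]
t 21.25 meas [0.2316 0.2467] b 0.2601 v 0.286 s 1.035 d -0.0040 k 0.997 rms 0.0005 Lcmd -0.032 Lmeas -0.026 r 0.1299
pred end [0.358 0.107] L [-0.119 -0.165 -0.183]
[[0, 0, -0.075, 0.005, 0], [0, 0, -0.115, 0.01, 0], [0, 0, -0.13, 0.015, 0]]
```

Emit:
drive_tool:
  moves:
    - [0,0,-0.075,0.005,0]
    - [0,0,-0.115,0.01,0]
    - [0,0,-0.13,0.015,0]

```text
clock: 21.62
ee_pos: [0.4974, 0.0687, 0.2056]
tool_rot: [-0.001, 0.086, 0.996, 0.001]
wrist_force: [-3.6, 3.8, 1.7]
gripper_width: 0.233
grip_force: 30.0
```

```bash
python3 ctl.py 3 2 0.4 .15
```

```text
resid [-0.0004  0.0003  0.001  -0.0001 -0.0013 -0.0008  0.0014  0.0003  0.0003
 -0.0008]
t 21.73 meas [0.352  0.3611] b 0.3677 v 0.143 s 1.060 d -0.0043 k 1.005 rms 0.0008 Lcmd -0.183 Lmeas -0.179 r 0.1302
pred end [ 0.399 -0.022] L [-0.195 -0.206 -0.206]
[[0, 0, -0.01, 0.0, 0], [0, 0, -0.02, 0.005, 0], [0, 0, -0.02, 0.005, 0]]
```

Emit:
drive_tool:
  moves:
    - [0,0,0,0,0]
    - [0,0,0,0,0]
    - [0,0,0.02,0,0]
    - [0,0,0.05,-0.005,0]

```text
clock: 22.22
ee_pos: [0.4984, 0.0739, 0.2064]
tool_rot: [-0.001, 0.086, 0.996, -0.002]
wrist_force: [-5.5, -2.1, 2.2]
gripper_width: 0.233
grip_force: 30.0
```

Run:
```python
from h import *
print([round(float(beam()[2]),4) for _ in range(2)])
s,Q=tool();u=unit(s["ee_pos"]+[0,0,.0525]);L=np.arcsin(u[1]/.13);print(s["clock"],L,np.hypot(u[1],u[2]))
for Lt in(0,.2,.35,.5): print(Lt,(.13*(np.sin(Lt)-np.sin(L))/.15).round(3),(-(.13*np.cos(Lt)-u[2])/.15).round(3))
```

```text
[0.3786, 0.3773]
22.325 -0.13492605034693442 0.13010243177819042
0 0.117 -0.007
0.2 0.289 0.01
0.35 0.414 0.045
0.5 0.532 0.099
```

Emit:
drive_tool:
  moves:
    - [0,0,0.02,0,0]
    - [0,0,0.04,0,0]
    - [0,0,0.06,-0.005,0]
    - [0,0,0.08,-0.005,0]
    - [0,0,0.1,-0.005,0]
    - [0,0,0.12,-0.005,0]

```text
clock: 23.08
ee_pos: [0.5022, 0.0923, 0.2072]
tool_rot: [0.0, 0.086, 0.996, -0.001]
wrist_force: [-4.8, -1.5, 2.7]
gripper_width: 0.235
grip_force: 30.0
```

Run:
```python
from h import *
print([round(float(beam()[2]),4) for _ in range(2)])
s,Q=tool();u=unit(s["ee_pos"]+[0,0,.0525]);L=np.arcsin(u[1]/.13);print(s["clock"],L,np.hypot(u[1],u[2]))
for Lt in(.1,.2,.3,.4,.5): print(Lt,(.13*(np.sin(Lt)-np.sin(L))/.15).round(3),(-(.13*np.cos(Lt)-u[2])/.15).round(3))
```

```text
[0.381, 0.3813]
23.175 0.010789794705209705 0.1297022226202177
0.1 0.077 0.002
0.2 0.163 0.015
0.3 0.247 0.037
0.4 0.328 0.066
0.5 0.406 0.104
```

The beam rests on the left stop. I'll bring the lever to its relaxed lean (≈ +0.5), then open.

Emit:
drive_tool:
  moves:
    - [0,0,0.08,0,0]
    - [0,0,0.16,0.015,0]
    - [0,0,0.245,0.035,0]
    - [0,0,0.33,0.065,0]
    - [0,0,0.405,0.105,0]
    - [0,0,0.405,0.105,0]

```text
clock: 23.92
ee_pos: [0.5144, 0.1546, 0.1909]
tool_rot: [0.001, 0.086, 0.996, 0.001]
wrist_force: [3.5, -0.1, 2.2]
gripper_width: 0.238
grip_force: 30.0
```

Emit:
drive_tool:
  moves:
    - [1,0,0,0,0]
    - [1,0,0,0,0]
    - [1,0,0,0,0]
    - [1,0,0,0,0]
    - [1,0,0,0,0]
    - [1,0,0,0,0]
    - [1,0,0,0,0]
    - [1,0,0,0,0]
    - [1,0,0,0,0]

```text
clock: 25.05
ee_pos: [0.5128, 0.153, 0.1911]
tool_rot: [0.0, 0.086, 0.996, 0.0]
wrist_force: [0.2, -0.7, 0.4]
gripper_width: 0.999
grip_force: 0.0
```

Emit:
drive_tool:
  moves:
    - [1,0,0,-0.2,0]
    - [1,0,0,-0.5,0]
    - [1,0,0,-0.8,0]
    - [1,0,0,-1,0]
    - [1,0,0,-1,0]
    - [1,0,0,-1,0]
    - [1,0,0,-1,0]

```text
clock: 25.92
ee_pos: [0.5122, 0.1528, 0.3394]
tool_rot: [-0.001, 0.086, 0.996, -0.001]
wrist_force: [0.5, -0.0, 0.1]
gripper_width: 0.999
grip_force: 0.0
```

Run:
```python
from h import *
x=beam();x=beam();print(np.round(x[:4],4));s=r.sense();print(s["clock"],s["wrist_force"],s["gripper_width"])
T,_=read_camera("top");cv2.imwrite("pics/c9.png",np.hstack([cv2.resize(x[5][110:270,220:380],(400,400)),cv2.resize(T[100:270,110:430],(400,212)) if 0 else cv2.copyMakeBorder(cv2.resize(T[100:270,110:430],(400,212)),0,188,0,0,0)]))
```

```text
[25.975   0.3674  0.3823 -0.115 ]
26.025 [1.33187106 0.38929635 0.02009054] 1.0029866857693848
```

View pics/c9.png

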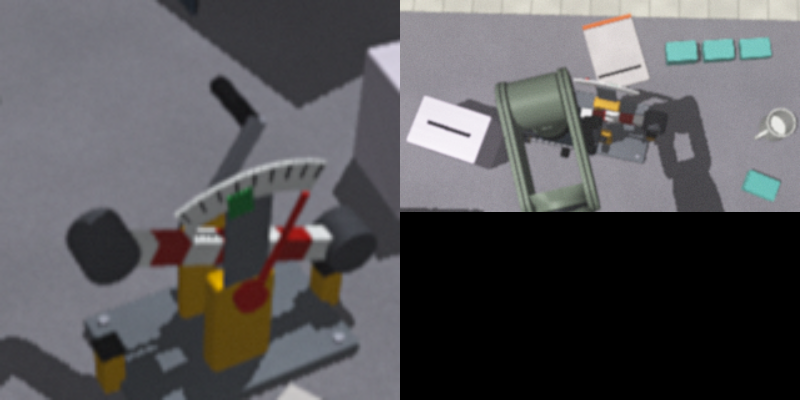

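The beam rests on its left stop, the lever is free, the flag is still at −0.115 and the bystanders haven't moved. I'll hand it in.

```bash
python3 -c "
from plant import r
print(r.job_done())"
```

```text
the job is handed in; nothing more can be done
None
```

I handed in the job: the pointer stayed within the flag's width from about 13.3 s to 19.4 s, and I then laid the beam on its left stop at roughly 0.15 rad/s and released the lever; the flag reads unchanged and the box, cards and mug look unmoved.

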